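# Turn the toe unit in the bench vice to bring out its screw side

## Task

The toe unit's adjusting-screw side, the side under the steel tab on its top, is hidden against the vice's sliding jaw. Slide the jaw open, give the toe unit a quarter turn so that the screw side looks out of the open end of the vice towards the robot, stand it upright on the bed, centred on the jaws, and slide the jaw up until it is held between both jaws with no play. Leave the other things on the bench where they are.

Things in the scene. Friction and masses are not known exactly. Their poses are not given: they have to be found in the camera images.
- vice: Low cast-iron slide-jaw vice bolted to the bench, 84 mm (its x) x 235 mm (its y). z up; y is the slide direction, from the fixed towards the sliding jaw; -x is the open end on the robot's side. Origin at bench level on the vice's long centre line, 30 mm from the fixed jaw's face. Flat bed 60 mm wide, its top 28 mm above the bench, y from -77 to 147 mm.
- fixed_jaw (a point): Middle of the top edge of the fixed jaw's gripping face: vice x 0, y -30 mm, 52 mm above the bench (24 mm above the bed). Both jaws are 40 mm wide (vice x -20 to 20 mm) and equally high; the fixed one is 30 mm thick, the sliding one 24 mm.
- jaw (a joint): Opening between the two jaw faces in m: 0 = jaws touching, 0.092 = fully open; the sliding jaw's face lies at vice y = -0.030 + this value. It slides with a few newtons of friction and stays where it is left. At the start the jaw stands almost against the toe unit.
- jaw_post (a point): Centre of the top of the upright flat steel post on the sliding jaw, by which the jaw is pushed or pulled; 95 mm above the bench. The post is 30 mm wide (vice x), 14 mm thick (vice y), stands free from 41 to 95 mm above the bench, and its middle is 65 mm behind the jaw face.
- toe: Toe unit of a ski binding: red enamelled upright block, 58 mm (its x) x 40 mm (its y) x 62 mm high (its z), about 0.4 kg. Origin at the centre of its underside. A steel tab, 26 x 11 x 8 mm, stands on its top along the +y edge. It starts upright on the vice bed, +y side towards the sliding jaw; its upper 38 mm stand clear above the jaws.
- toe_screw (a point): Centre of the slotted brass adjusting screw, flush in the middle of the toe unit's +y side, 20 mm from the toe unit's axis and 15 mm above its underside.
- screwdriver: Bystander: brass ratchet screwdriver lying beyond the vice, 211 mm long, 28 mm high, handle to its -x. Origin under its middle.
- gauge: Bystander: stepped tin gauge block, 50 x 28 x 26 mm, lying on the robot's side of the vice. Origin at the centre of its underside.
- heel: Bystander: chipped white plastic heel unit, about 97 x 56 x 47 mm. Origin at the centre of its underside.
- cork_block: Bystander: cork block, 95 x 45 x 28 mm. Origin at the centre of its underside.
- mug: Bystander: white mug, 76 mm wide, 90 mm high. Origin at the centre of its underside.
- screw_tin: Bystander: open tin tray with screws, 110 x 80 x 30 mm. Origin at the centre of its underside.
Mind the look-alikes: they are no part of the job. Of the things shaped like the vice, the dark steel one is meant.

How it is judged:
By the outcome, as a careful person would: the job done as asked, in the order asked, and still so for the second after the job is handed in, with the robot touching nothing.
It also fails if it takes over 51 s, if anything falls off the work surface, if the arm or the gripper's body presses on something with over 40 N, if the wrist force passes 120 N, or if a joint passes its speed limit or range.

## Robot

A 7-joint arm with a two-finger parallel gripper is mounted at the origin on the work surface. World frame = base frame: x ahead of the robot, y to its left, z up, the work surface at z = 0. Lengths are in m, angles in rad, forces in N, time in s.
With the tool pointing down it reaches from about 0.425 to 0.825 m from the base axis. Payload 3.6 kg.
Tool frame: the origin (TCP) lies midway between the tips of the shut fingers; the grasp point (between the pads) lies 19 mm behind it (manip.grip_depth is the distance from the TCP to the grasp point, in m); z points along the fingers, y is the line along which they close (so a half turn about z gives the same grasp; the last joint's range is limited). The gripper opens to 85 mm and grips with 20 to 120 N. Pads are 22 mm wide; open, the fingers measure 114 mm over their backs; the gripper's body (76 mm by 85 mm) begins 54 mm behind the grasp point. The pads swing forward as they close: fully open they stand 13 mm farther back than shut.
Start: joints at [-1.143, 0.615, -0.013, 1.423, 0.008, 1.103, -0.04], TCP at [0.285, 0.584, 0.231] pointing down, gripper open.
Joint ranges: [-3.12, 3.12], [-0.3, 2.06], [-1.34, 1.32], [0.26, 2.42], [-1.36, 4.5], [0.01, 1.98], [-2.84, 2.84]. Speed limits (rad/s): [2.79, 2.79, 3.14, 3.14, 3.14, 3.14, 3.14].

## Interface

Orientations are given as a unit quaternion [x, y, z, w].
In Python, from cell import manip gives the robot as it stands. Calls block until the motion is done:
- manip.move_pose(position, orientation): joint-space move of the TCP to a pose.
- manip.servo_line(position, ori=None, vel=0.15): straight line of the TCP; ori=None keeps the orientation; vel is the mean speed in m/s.
- manip.goto_joints(angles): joint-space move.
- manip.set_gripper(opening, newtons=None): finger opening in m; newtons is the grip in N (None keeps the last); returns when the fingers have stopped.
- manip.pause(seconds).
- manip.ik(position, orientation): joint angles nearest the present ones, or None.
- manip.state(): the state.
- manip.camera(name): name is "scene" or "top" or "wrist"; returns a dict with "pixels" (480x640x3 uint8, red, green, blue), "depth" (480x640 float32, m along the optical axis (not along the pixel's ray), 0 where there is no reading), "fov_y" (degrees; the focal length in pixels is half the picture's height over the tangent of half this angle, whatever the lens; pixels are square), "cx", "cy" (the principal point, pixels), "R" (3x3) and "t" (3): a world point X has camera coordinates R X + t. Camera axes: x right, y down, z forward; pixel columns grow to the right and rows downward; lengths in m; the calibration is good to about 2 mm. The wrist camera is an equidistant fisheye: a pixel r from the principal point sees the ray r / f radians off the axis. A picture is of the moment at which its call begins.
A pose or a line that the arm cannot do raises manip.Unreachable and nothing moves.
- manip.job_done(): hands the job in; it is judged then, once.
The state is a dict: "time_s": time; "joints": joint angles; "dq": joint speeds; "effort": joint torques, N m; "tool_pos": TCP position; "eef_rot": TCP orientation; "ft_force": force on the tool from outside, world axes, zero at the start; "moment": the same for the moment, N m; "finger_gap": finger opening in m; "gripper_force": force on a finger pad.
Only numpy, scipy, OpenCV 4.12 (cv2) and the standard library are available. Lean on these libraries where they do the work, as an engineer would, in place of code of your own. Each camera call takes 0.05 s, during which the arm holds its last target. There are 200 camera calls.

## Working session

There is one attempt and no reset: what is moved stays moved. The work goes in short steps, each a Python script; the robot and the scene stay as the last script left them, time stands still between calls to the robot, and variables do not carry over. Pictures are saved under pics/ and viewed, at most 10 in all, crops included, and the job is handed in when it is done.

```bash
mkdir -p pics; ls
cat > h.py <<'E'
import numpy as np, cv2
from cell import manip
def cam(n):
    c=manip.camera(n); c['f']=240/np.tan(np.radians(c['fov_y'])/2); c['R']=np.array(c['R']); c['t']=np.array(c['t']); return c
def save(c,n): cv2.imwrite('pics/'+n,c['pixels'][:,:,::-1])
def cloud(c):
    v,u=np.mgrid[0:480,0:640]; d=c['depth']
    P=np.stack([(u-c['cx'])/c['f']*d,(v-c['cy'])/c['f']*d,d],-1)
    return (P-c['t'])@c['R']
def ray(c,u,v,z):
    r=np.array([(u-c['cx'])/c['f'],(v-c['cy'])/c['f'],1])@c['R']; o=-c['t']@c['R']
    return o+r*(z-o[2])/r[2]
def proj(c,X):
    p=c['R']@np.array(X)+c['t']; return p[:2]/p[2]*c['f']+[c['cx'],c['cy']]
E
python3 - <<'E'
from h import *
import pickle
cs={n:cam(n) for n in('scene','top')}
pickle.dump(cs,open('c0.pkl','wb'))
for n,c in cs.items(): save(c,n+'0.png'); print(n,c['f'],c['cx'],c['cy'],-c['t']@c['R'],c['R'].round(3).tolist(),(c['depth']>0).mean())
print(manip.state())
E
```

```text
pics
scene 448.97777607322365 323.23257268100593 239.80822667938847 [0.86284937 0.74160536 1.01008213] [[-0.87, 0.494, -0.014], [0.373, 0.638, -0.673], [-0.324, -0.59, -0.739]] 0.9961458333333333
top 561.5417304270261 326.93502741472724 237.8481430321709 [ 0.26486776 -0.00184069  1.39697885] [[-0.023, -1.0, 0.018], [-0.987, 0.02, -0.157], [0.157, -0.021, -0.987]] 0.9961555989583334
{'time_s': 0.1, 'joints': array([-1.1435203 ,  0.61584631, -0.01260056,  1.42473723,  0.00807614,
        1.10335687, -0.04044157]), 'dq': array([-0.00028574, -0.00163687, -0.00041039, -0.00382641,  0.0015731 ,
       -0.00032533, -0.00094133]), 'effort': array([ 1.03900467e-03, -4.70387399e+01,  2.60243481e-01, -1.71573490e+01,
        1.01122764e-02,  5.86077032e-03,  1.88031606e-05]), 'tool_pos': array([0.28463163, 0.5836186 , 0.23023901]), 'eef_rot': array([ 2.24946194e-01,  9.74370509e-01, -1.12137731e-03, -2.50814075e-04]), 'ft_force': array([-0.90505588, -0.55592098, -0.16257756]), 'moment': array([3.85587679e-02, 4.07029389e-02, 2.68157461e-05]), 'gripper_force': 0.0, 'finger_gap': 0.08523230609308413}
```

View pics/top0.png

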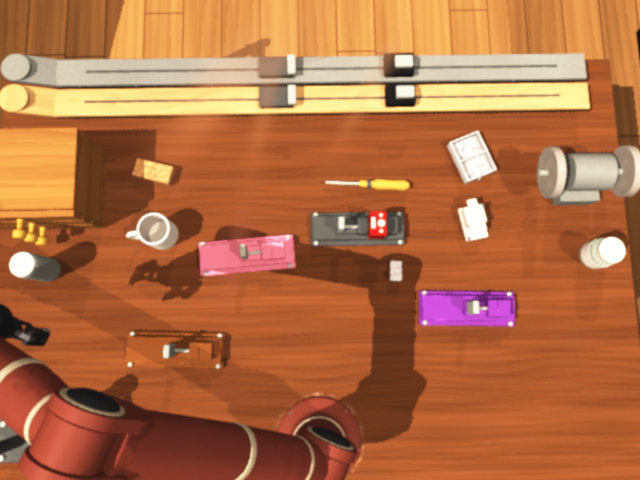

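View pics/scene0.png

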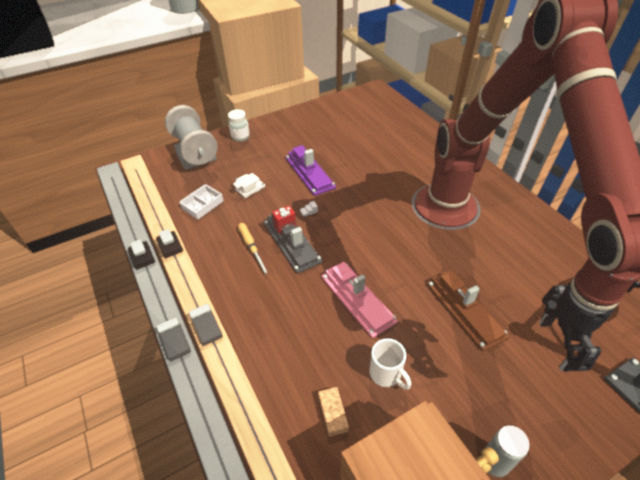

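The top view shows four vice-shaped things: pink (247,255), brown (175,350), purple (467,308) and dark steel (357,228). The dark steel one fits: it is the colour named, and it holds the red block with the tab at (377,225). Its post is at about (347,224) and the gauge at (396,271). I'll confirm this in a crop and measure.

Run:
```python
from h import *
import pickle
cs=pickle.load(open('c0.pkl','rb'))
t,s=cs['top'],cs['scene']
a=cv2.resize(t['pixels'][195:290,300:420],None,fx=5,fy=5,interpolation=2)[:,:,::-1]
b=cv2.resize(s['pixels'][190:285,250:340],None,fx=5,fy=5,interpolation=2)[:,:,::-1]
im=np.zeros((475,1050,3),np.uint8); im[:,:600]=a; im[:,600:]=b
cv2.imwrite('pics/crop.png',cv2.resize(im,(800,362)))
for n,c,box in(('top',t,(195,290,300,420)),('scene',s,(190,285,250,340))):
    P=cloud(c); hsv=cv2.cvtColor(c['pixels'],cv2.COLOR_RGB2HSV)
    m=np.zeros((480,640),bool); m[box[0]:box[1],box[2]:box[3]]=1
    X=P.copy()
    red=m&((hsv[...,0]<6)|(hsv[...,0]>174))&(hsv[...,1]>180)&(hsv[...,2]>90)&(P[...,2]>.08)
    post=m&(P[...,2]>.085)&(P[...,2]<.1)&(hsv[...,1]<100)
    for k,mm in(('red',red),('grey85-100',post),('z>70',m&(P[...,2]>.07)),('z.02-.06',m&(P[...,2]>.02)&(P[...,2]<.06))):
        q=P[mm]; vu=np.argwhere(mm)
        if len(q): 
            r=cv2.minAreaRect((q[:,:2]*1000).astype(np.float32))
            print(n,k,len(q),'mean',q.mean(0).round(4),'zmed',np.median(q[:,2]).round(4),'rect',np.round(r[0],1),np.round(r[1],1),round(r[2],1),'px',vu.mean(0).round(1))
```

```text
top red 191 mean [ 0.5048 -0.1492  0.0883] zmed 0.0885 rect [ 506.8 -150.7] [40.6 57.7] 89.5 px [223.4 376.9]
top grey85-100 200 mean [ 0.5071 -0.1182  0.0937] zmed 0.0937 rect [ 503.3 -112.4] [ 47.  112.2] 3.9 px [222.3 364. ]
top z>70 553 mean [ 0.4868 -0.1253  0.1919] zmed 0.0906 rect [398.6 -91.4] [118.8 299.1] 77.8 px [224.3 370.5]
top z.02-.06 1798 mean [ 0.5003 -0.1015  0.034 ] zmed 0.0292 rect [ 461.3 -105.1] [224.6 163.9] 88.1 px [229.6 355.4]
scene red 7 mean [ 0.5117 -0.1342  0.088 ] zmed 0.088 rect [ 508.  -133.6] [13.3 52.9] 83.3 px [216.1 284. ]
scene grey85-100 139 mean [ 0.5073 -0.1116  0.0929] zmed 0.0933 rect [ 510.5 -112.6] [116.6  43.5] 83.5 px [219.3 288.9]
scene z>70 408 mean [ 0.5427 -0.0394  0.1753] zmed 0.0895 rect [659.2 290.1] [987.7  75.3] 70.1 px [220.3 287.5]
scene z.02-.06 1177 mean [ 0.5088 -0.0574  0.0338] zmed 0.0287 rect [526.  -74.2] [344.4 231.8] 74.5 px [245.6 298.5]
```

View pics/crop.png

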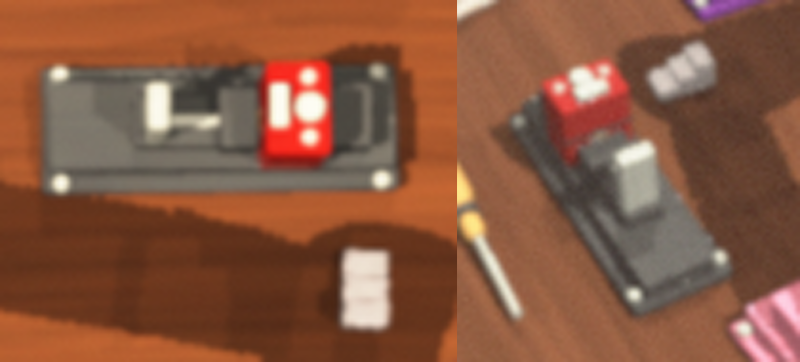

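The crop confirms it: dark steel bed with the red block in its jaws, pale post free and tab on the +y (post) side. The toe's centre is about (0.506, -0.150) with its top at about 0.09, as expected. Next I'll refine with the wrist camera from above.

```bash
cat >> h.py <<'E'
def Q(yaw): # tool down, tool y along world direction (-sin yaw, cos yaw)
    return [-np.sin(yaw/2)*-1,np.cos(yaw/2),0,0] if 0 else [-np.sin(yaw/2),np.cos(yaw/2),0.,0.]
def wdirs(c,uv):
    d=(np.asarray(uv,float)-[c['cx'],c['cy']]); r=np.linalg.norm(d,axis=-1,keepdims=True); th=r/c['f']
    return np.concatenate([d/np.maximum(r,1e-9)*np.sin(th),np.cos(th)],-1)@c['R']
def wray(c,uv,z):
    r=wdirs(c,uv); o=-c['t']@c['R']; return o+r*((z-o[2])/r[...,2])[...,None]
def wproj(c,X):
    p=np.asarray(X)@c['R'].T+c['t']; rr=np.linalg.norm(p[...,:2],axis=-1,keepdims=True)
    return p[...,:2]/rr*np.arctan2(rr,p[...,2:])*c['f']+[c['cx'],c['cy']]
def ortho(c,x0,x1,y0,y1,z,mm=.5): # rows: x decreasing; cols: y decreasing, mm per pixel; colour and true height map
    xs=np.arange(x1,x0,-mm/1000); ys=np.arange(y1,y0,-mm/1000)
    X=np.stack([np.repeat(xs[:,None],len(ys),1),np.repeat(ys[None],len(xs),0),np.full((len(xs),len(ys)),z)],-1)
    uv=wproj(c,X).astype(np.float32)
    return cv2.remap(c['pixels'],uv[...,0],uv[...,1],cv2.INTER_LINEAR)
E
python3 - <<'E'
from h import *
import pickle
from scipy.spatial.transform import Rotation as Ro
print(Ro.from_quat(Q(.1)).as_matrix().round(2).tolist())
for yaw in (0,np.pi,np.pi/2,-np.pi/2): print(yaw, manip.ik([.506,-.15,.15],Q(yaw)))
cs=[]
for y in(-.06,-.16):
    manip.move_pose([.47,y,.27],Q(0)); manip.pause(.3)
    cs.append(cam('wrist'))
pickle.dump(cs,open('w0.pkl','wb'))
for i,c in enumerate(cs): save(c,f'w{i}.png'); print(c['f'],c['cx'],c['cy'],-c['t']@c['R'],c['R'].round(2).tolist())
print(manip.state()['time_s'])
a=np.hstack([cv2.resize(c['pixels'],(400,300),interpolation=3) for c in cs])
cv2.imwrite('pics/w01.png',a[:,:,::-1])
E
```

```text
[[-1.0, -0.1, 0.0], [-0.1, 1.0, 0.0], [-0.0, 0.0, -1.0]]
0 [ 0.20150606  0.52765075  0.06729557  1.87744427 -0.05033839  0.73811376
  1.867719  ]
3.141592653589793 [-0.20346662  0.61974486  0.7073309   1.88974789 -0.53659345  0.8305427
 -0.78476097]
1.5707963267948966 [-0.40133268  0.79790044  1.13301055  1.89495467 -0.8538459   1.03552602
 -2.03327535]
-1.5707963267948966 [-0.0209418   0.55528098  0.40500498  1.88439414 -0.30541983  0.76260826
  0.55254174]
371.64829954431775 316.45817865348647 237.33734424832542 [ 0.40406081 -0.06024446  0.4112514 ] [[0.0, 1.0, -0.0], [0.96, -0.0, 0.27], [0.27, -0.0, -0.96]]
371.64829954431775 316.45817865348647 237.33734424832542 [ 0.40420775 -0.15949097  0.41130358] [[-0.0, 1.0, -0.0], [0.96, 0.0, 0.27], [0.27, 0.0, -0.96]]
3.675
```

View pics/w01.png

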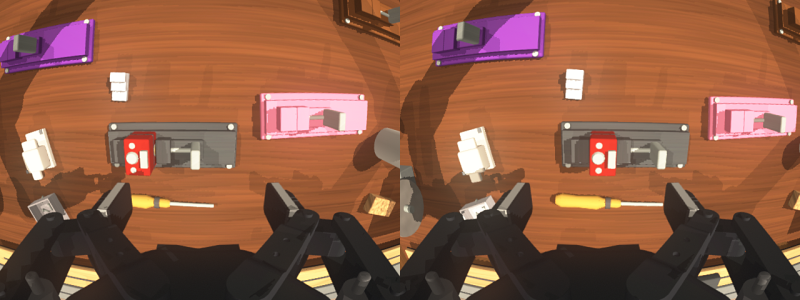

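Both wrist views show the dark vice: bolts at its corners, red toe at (140,154) and (602,155) of the half-size pictures, and the post right of it at about (190,157) and (648,157).

```bash
cat >> h.py <<'E'
def wcloud(c):
    v,u=np.mgrid[0:480,0:640]; uv=np.stack([u,v],-1).astype(float)
    d=uv-[c['cx'],c['cy']]; r=np.linalg.norm(d,axis=-1,keepdims=True); th=np.minimum(r/c['f'],1.4)
    k=d/np.maximum(r,1e-9)*np.tan(th); dep=c['depth'][...,None]
    return (np.concatenate([k*dep,dep],-1)-c['t'])@c['R'], uv
def tri(c1,p1,c2,p2):
    A=[];b=[]
    for c,p in((c1,p1),(c2,p2)):
        d=wdirs(c,p); o=-c['t']@c['R']; M=np.eye(3)-np.outer(d,d); A.append(M); b.append(M@o)
    return np.linalg.solve(sum(A),sum(b))
def rect(q):
    r=cv2.minAreaRect((q[:,:2]*1000).astype(np.float32)); return np.round(r[0],1),np.round(r[1],1),round(r[2],1)
E
cat > meas.py <<'E'
from h import *
def measure(cs,redbox=(.44,.58,-.24,-.06)):
    for c in cs:
        P,uv=wcloud(c); hsv=cv2.cvtColor(c['pixels'],cv2.COLOR_RGB2HSV); x,y,z=P[...,0],P[...,1],P[...,2]
        reg=(x>.44)&(x<.58)&(y>-.26)&(y<.06)
        red=reg&((hsv[...,0]<8)|(hsv[...,0]>172))&(hsv[...,1]>150)&(z>.06)
        top=reg&(abs(z-.09)<.006)&(y<np.median(y[red])+.05)
        n,lab,st,ct=cv2.connectedComponentsWithStats((top&(cv2.dilate(red.astype(np.uint8),np.ones((9,9)))>0)).astype(np.uint8))
        k=1+st[1:,4].argmax(); t=lab==k
        W=wray(c,uv[t],.09); print('toe top',t.sum(),np.median(z[t]).round(4),rect(W),'px',uv[t].mean(0).round(1))
        tab=reg&(z>.0945)&(z<.105)&(cv2.dilate(t.astype(np.uint8),np.ones((7,7)))>0)
        if tab.any(): print('  tab',tab.sum(),np.median(z[tab]).round(4),rect(wray(c,uv[tab],.098)))
        post=reg&(abs(z-.095)<.006)&(y>np.median(y[red])+.055)&(abs(x-.51)<.04)
        print('post',post.sum(),np.median(z[post]).round(4),rect(wray(c,uv[post],.095)),'px',uv[post].mean(0).round(1))
        jt=reg&(abs(z-.052)<.004)&(abs(x-.51)<.03); W=wray(c,uv[jt],.052)
        for nm,s in(('fixed',W[:,1]<np.median(y[red])),('slide',W[:,1]>np.median(y[red]))):
            if s.sum()>5: print(' jaw',nm,s.sum(),rect(W[s]))
        bed=reg&(abs(z-.028)<.004); print(' bed',bed.sum(),np.median(z[bed]).round(4),rect(wray(c,uv[bed],.028)))
        c['toe']=uv[t].mean(0); c['post']=uv[post].mean(0)
        # vice bolts: bright, low saturation, low height
        b=reg&(hsv[...,1]<70)&(hsv[...,2]>170)&(z<.035)
        n,lab,st,ct=cv2.connectedComponentsWithStats(b.astype(np.uint8))
        for i in range(1,n):
            if 6<st[i,4]<120: print('  bright',st[i,4],ct[i].round(1),wray(c,ct[i],np.median(z[lab==i])).round(4))
E
python3 - <<'E'
from meas import *
import pickle
cs=pickle.load(open('w0.pkl','rb')); measure(cs)
print('tri toe',tri(cs[0],cs[0]['toe'],cs[1],cs[1]['toe']),'post',tri(cs[0],cs[0]['post'],cs[1],cs[1]['post']))
E
```

```text
toe top 2042 0.089 (array([ 506.7, -150.8]), array([41. , 57.1]), 89.6) px [218.3 250.2]
  tab 251 0.0967 (array([ 506.2, -149.1]), array([30.3, 25.9]), 86.3)
post 469 0.0935 (array([507.9, -64.4]), array([12.7, 30.2]), 89.5) px [311.9 255.2]
 jaw fixed 576 (array([ 507.4, -192.8]), array([18.3, 39.5]), 89.4)
 jaw slide 977 (array([513.1, -99.5]), array([75.8, 51.2]), 79.4)
 bed 4856 0.0268 (array([504.2, -78.3]), array([ 91. , 289.5]), 7.7)
  bright 7 [427.7 174.9] [0.4411 0.0582 0.0261]
  bright 14 [427.  188.5] [0.4558 0.058  0.0266]
  bright 70 [181.8 202.3] [ 0.4723 -0.2129  0.0145]
  bright 74 [369.1 202.4] [ 0.474  -0.0033  0.0148]
  bright 9 [420.6 219.2] [0.4932 0.0573 0.0109]
  bright 27 [186.6 263.8] [ 0.5457 -0.2139  0.0148]
  bright 45 [366.4 266.2] [ 0.5476 -0.0037  0.0146]
toe top 2202 0.0889 (array([ 506.1, -152. ]), array([39.3, 58.2]), 89.2) px [322.7 250. ]
  tab 300 0.0967 (array([ 507. , -150.1]), array([31.9, 26.2]), 89.9)
post 452 0.0933 (array([507.9, -66. ]), array([14.8, 30. ]), 89.7) px [418.  254.6]
 jaw fixed 1135 (array([ 507.5, -187.9]), array([30.1, 40. ]), 90.0)
 jaw slide 912 (array([509.7, -95.6]), array([69.5, 39.3]), 86.5)
 bed 4564 0.0268 (array([504.3, -78.7]), array([ 90.8, 289.5]), 7.9)
  bright 7 [507.7 179.1] [0.4414 0.0579 0.0263]
  bright 73 [267.1 200.8] [ 0.4724 -0.2131  0.0149]
  bright 61 [454.3 204.2] [ 0.4745 -0.003   0.0145]
  bright 7 [497.6 220.7] [0.4935 0.0576 0.0114]
  bright 34 [268.5 264.7] [ 0.546  -0.214   0.0148]
  bright 44 [448.  265.1] [ 0.5475 -0.0037  0.0146]
tri toe [ 0.50711687 -0.15361147  0.08286015] post [ 0.50956432 -0.0646249   0.08959024]
```

The measurements agree:

| Quantity | Measured | Expected |
|---|---|---|
| Toe top, size | 41 x 57 mm | 40 x 58 mm |
| Toe top, height | 0.089 m | 0.090 m |
| Post size | 13-15 x 30 mm | 14 x 30 mm |
| Fixed jaw top size | 30 x 40 mm | 30 x 40 mm |
| Bed height | 0.027 m | 0.028 m |

The triangulated toe height came out about 7 mm low, because its mask caught the block's sides, so I rely on the depth heights. The fixed face is at y ≈ -0.173, the vice axis at x ≈ 0.5077 and its yaw ≈ -0.5°. Now I'll pull the jaw open by its post.

```bash
cat >> h.py <<'E'
YV=-.0085
def rep(tag):
    s=manip.state(); print(tag,'t',round(s['time_s'],2),'p',s['tool_pos'].round(4),'F',s['ft_force'].round(1),'gap',round(s['finger_gap'],4),'gf',round(s['gripper_force'],1)); return s
E
python3 - <<'E'
from h import *
q=Q(-np.pi+YV); print(manip.ik([.508,-.0655,.15],q))
manip.set_gripper(.045,30)
manip.move_pose([.508,-.0655,.13],q); rep('above')
manip.servo_line([.508,-.0655,.056],vel=.08); s=rep('down')
manip.set_gripper(0,30); rep('grip')
manip.servo_line([.5084,-.0235,.056],vel=.05); rep('open')
manip.set_gripper(.045); manip.servo_line([.5084,-.0235,.14],vel=.15); rep('up')
q0=Q(-np.pi+YV); manip.move_pose([.5068,-.1515,.15],q0)
c=cam('wrist'); import pickle; pickle.dump(c,open('w2.pkl','wb')); save(c,'w2.png'); rep('over toe')
E
```

```text
[-0.57442785  0.77613477  1.13319918  1.93665254 -0.84752628  1.00923255
 -0.62048611]
above t 6.32 p [ 0.5081 -0.0657  0.1301] F [-0.2 -0.1  0.2] gap 0.0448 gf 0.0
down t 7.39 p [ 0.5083 -0.0657  0.0564] F [0.2 0.4 0.1] gap 0.045 gf 0.0
grip t 7.77 p [ 0.5083 -0.0651  0.0565] F [-0.4  2.5  3.4] gap 0.0136 gf 32.7
open t 8.76 p [ 0.5086 -0.0224  0.0564] F [-0.9 -1.2  6.5] gap 0.0137 gf 33.2
up t 9.88 p [ 0.5079 -0.023   0.1393] F [-0.6  0.3 -0.8] gap 0.045 gf 0.0
over toe t 10.5 p [ 0.5064 -0.1507  0.1488] F [-0.1  0.5 -0.5] gap 0.0447 gf 0.0
```

View pics/w2.png

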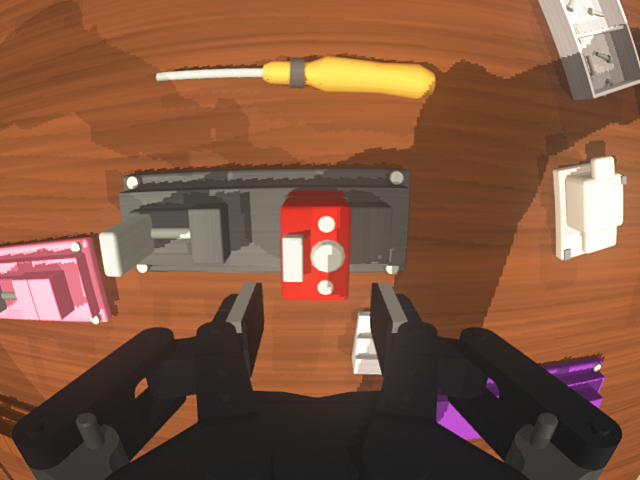

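The picture shows the jaw clear of the toe: jaw at (208,230), toe at (315,245) midway between the fingers. Grasp, lift and turn.

Run:
```python
from meas import *
import pickle
c=pickle.load(open('w2.pkl','rb')); print(-c['t']@c['R']); measure([c])
q0=Q(-np.pi+YV); q1=Q(-np.pi/2+YV)
manip.set_gripper(.062); 
manip.servo_line([.5066,-.1515,.054],ori=q0,vel=.08); rep('down')
manip.set_gripper(.03,40); s=rep('grip')
x,y,_=s['tool_pos']
manip.servo_line([x,y,.054+.045],vel=.08); rep('lift')
manip.servo_line([.5077,-.135,.105],vel=.1)
manip.move_pose([.5077,-.135,.105],q1); rep('turned'); print(manip.state()['eef_rot'],q1)
c=cam('wrist'); pickle.dump(c,open('w3.pkl','wb')); save(c,'w3.png')
```

```text
[ 0.5741069  -0.15337656  0.29019471]
toe top 5082 0.0886 (array([ 509.4, -152. ]), array([39.1, 56.4]), 89.2) px [318.6 249.9]
  tab 426 0.0964 (array([ 508.9, -139.9]), array([10.8, 25.5]), 89.2)
post 875 0.0931 (array([511.6, -26.3]), array([15.8, 29.8]), 88.5) px [111.7 253.2]
 jaw fixed 2339 (array([ 513.4, -177.1]), array([50.8, 46.8]), 89.5)
 jaw slide 2105 (array([511.5, -86.2]), array([ 41.4, 134.6]), 5.8)
 bed 9350 0.0266 (array([505.7, -78.6]), array([ 91.1, 288.9]), 8.0)
  bright 99 [396.5 176.7] [ 0.5451 -0.2132  0.0146]
  bright 103 [131.5 182.1] [ 0.5465 -0.0029  0.0143]
  bright 13 [ 99.5 241. ] [ 0.4928  0.048  -0.0013]
  bright 14 [ 84.1 243.6] [0.4937 0.0586 0.01  ]
  bright 78 [141.7 267.5] [ 0.4733 -0.0026  0.0142]
  bright 71 [390.9 269.1] [ 0.4714 -0.2116  0.0147]
  bright 13 [ 83.  291.4] [0.4535 0.0586 0.0262]
down t 12.16 p [ 0.5069 -0.1517  0.0545] F [0.2 0.1 0. ] gap 0.062 gf 0.0
grip t 12.48 p [ 0.5069 -0.1516  0.0545] F [0.  0.5 4.1] gap 0.0396 gf 41.8
lift t 13.2 p [ 0.5068 -0.1512  0.0989] F [ 1.6 -0.4 -4. ] gap 0.0394 gf 41.0
turned t 14.68 p [ 0.5074 -0.1356  0.1048] F [-0.1 -0.7 -4.1] gap 0.0393 gf 41.1
[ 7.10815386e-01  7.03378535e-01 -3.47485446e-04 -5.23770426e-05] [np.float64(0.7101055899111776), np.float64(0.704095200364907), 0.0, 0.0]
```

View pics/w3.png

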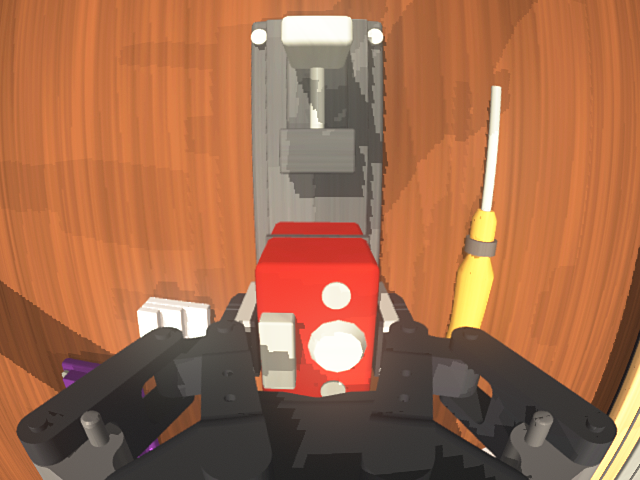

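The picture shows the toe held and turned, with its tab on the robot's side (left, at (278,350)). Jaw and post are ahead at (317,150) and (317,40). I'll now measure the toe's centring against the jaw in this one view.

Run:
```python
from h import *
import pickle
c=pickle.load(open('w3.pkl','rb')); P,uv=wcloud(c); print('cam',(-c['t']@c['R']).round(4))
x,y,z=[P[...,i] for i in range(3)]
hsv=cv2.cvtColor(c['pixels'],cv2.COLOR_RGB2HSV)
red=((hsv[...,0]<8)|(hsv[...,0]>172))&(hsv[...,1]>150)&(z>.06)&(z<.2)&(uv[...,1]<310)
def edges(m,lo,hi,zz,nm):
    for r in range(lo,hi,4):
        k=np.flatnonzero(m[r,150:500])+150
        if len(k)>5:
            W=wray(c,np.array([[k[0]-.5,r],[k[-1]+.5,r]]),np.median(z[r,k]) if zz is None else zz); print(nm,r,k[0],k[-1],'z',np.median(z[r,k]).round(4),'y',W[0,1].round(4),'w',round(abs(W[1,0]-W[0,0])*1000,1),'mid x',W[:,0].mean().round(4))
edges(red,256,300,None,'toe')
zz=z
reg=(abs(x-.509)<.05)
edges(reg&(abs(z-.0945)<.006),18,44,.0945,'post')
edges(reg&(abs(z-.051)<.005)&(uv[...,1]>120),128,160,.0515,'jaw')
edges(reg&(abs(z-.027)<.004)&(uv[...,1]>165),180,220,.0275,'bed')
b=reg&(hsv[...,1]<70)&(hsv[...,2]>170)&(z<.02)
n,lab,st,ct=cv2.connectedComponentsWithStats(b.astype(np.uint8))
for i in range(1,n):
    if st[i,4]>30: print('bolt',wray(c,ct[i],.015).round(4))
rep('now')
```

```text
cam [ 0.509  -0.0691  0.2461]
toe 256 261 372 z 0.1301 y -0.1073 w 37.1 mid x 0.5087
toe 260 259 374 z 0.1345 y -0.1072 w 37.1 mid x 0.5087
toe 264 257 376 z 0.1372 y -0.1076 w 37.6 mid x 0.5087
toe 268 256 378 z 0.1383 y -0.1085 w 38.3 mid x 0.5088
toe 272 255 379 z 0.1387 y -0.1097 w 38.9 mid x 0.5088
toe 276 255 378 z 0.139 y -0.1109 w 38.7 mid x 0.5086
toe 280 255 378 z 0.1388 y -0.1123 w 38.9 mid x 0.5086
toe 284 256 378 z 0.139 y -0.1136 w 38.7 mid x 0.5088
toe 288 256 378 z 0.1388 y -0.1151 w 38.9 mid x 0.5088
toe 292 256 377 z 0.1388 y -0.1165 w 38.7 mid x 0.5086
toe 296 256 377 z 0.139 y -0.1178 w 38.9 mid x 0.5086
post 18 283 350 z 0.0933 y -0.0182 w 27.6 mid x 0.5098
post 22 282 352 z 0.0935 y -0.02 w 28.8 mid x 0.5099
post 26 281 352 z 0.0935 y -0.0218 w 29.2 mid x 0.5097
post 30 281 352 z 0.0935 y -0.0236 w 29.2 mid x 0.5097
post 34 281 353 z 0.0936 y -0.0254 w 29.5 mid x 0.5099
post 38 281 353 z 0.0936 y -0.0271 w 29.5 mid x 0.5099
post 42 282 352 z 0.0928 y -0.0289 w 28.7 mid x 0.5098
jaw 128 282 351 z 0.0495 y -0.0638 w 36.2 mid x 0.5093
jaw 132 279 355 z 0.0505 y -0.
[... 340 characters left out ...]
 mid x 0.5094
bed 180 268 366 z 0.0267 y -0.0938 w 58.7 mid x 0.5092
bed 184 268 366 z 0.0267 y -0.0961 w 58.8 mid x 0.5092
bed 188 268 366 z 0.0267 y -0.0986 w 58.9 mid x 0.5092
bed 192 268 366 z 0.0268 y -0.101 w 59.1 mid x 0.5092
bed 196 268 366 z 0.0267 y -0.1034 w 59.2 mid x 0.5091
bed 200 268 366 z 0.0267 y -0.1058 w 59.3 mid x 0.5091
bed 204 268 366 z 0.0267 y -0.1083 w 59.4 mid x 0.5091
bed 208 269 366 z 0.0268 y -0.1107 w 59.0 mid x 0.5094
bed 212 269 365 z 0.0267 y -0.1132 w 58.5 mid x 0.509
bed 216 269 365 z 0.0267 y -0.1156 w 58.7 mid x 0.509
bolt [ 0.474  -0.0031  0.015 ]
bolt [ 0.5463 -0.0035  0.015 ]
now t 14.73 p [ 0.5075 -0.1354  0.1048] F [ 0.5 -0.2 -4.3] gap 0.0396 gf 41.1
```

Relative to the jaw, the toe is within about 1 mm. I'll lower it to just above the bed and compare edges at equal height, where the calibration error cancels.

Run:
```python
from h import *
import pickle
q1=Q(-np.pi/2+YV)
manip.servo_line([.508,-.1405,.105],ori=q1,vel=.05)
manip.servo_line([.508,-.1405,.0575],vel=.05); manip.pause(.2); rep('low')
c=cam('wrist'); pickle.dump(c,open('w4.pkl','wb'))
a=c['pixels'][130:400,180:460]; cv2.imwrite('pics/w4.png',cv2.resize(a,None,fx=2.2,fy=2.2,interpolation=2)[:,:,::-1])
```

```text
low t 16.29 p [ 0.5082 -0.1405  0.0578] F [ 0.4  0.1 -3.6] gap 0.0396 gf 41.1
```

View pics/w4.png

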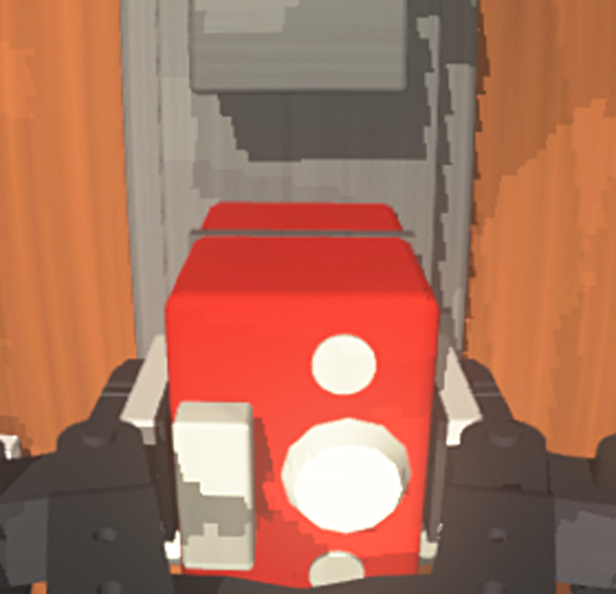

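The crop shows the toe's face towards the jaw, bottom edge at (302,205), between the bed's side edges. Next I'll compare the middles numerically.

Run:
```python
from h import *
import pickle
c=pickle.load(open('w4.pkl','rb')); P,uv=wcloud(c); x,y,z=[P[...,i] for i in range(3)]
hsv=cv2.cvtColor(c['pixels'],cv2.COLOR_RGB2HSV)
red=((hsv[...,0]<8)|(hsv[...,0]>172))&(hsv[...,1]>170)&(abs(x-.509)<.027)
def row(m,r,nm,zz=None):
    k=np.flatnonzero(m[r,200:440])+200
    if len(k)>5:
        W=wray(c,np.array([[k[0]-.5,r],[k[-1]+.5,r]]),np.median(z[r,k]) if zz is None else zz); print(nm,r,k[0],k[-1],'z',np.median(z[r,k]).round(4),'y',W[0,1].round(4),'w',round(abs(W[1,0]-W[0,0])*1000,1),'mid x',W[:,0].mean().round(4))
for r in range(220,276,4): row(red,r,'toe')
bed=(abs(z-.0275)<.004)&(abs(x-.509)<.036)
for r in range(176,222,6): row(bed,r,'bed',.028)
jaw=(abs(z-.0515)<.004)&(abs(x-.509)<.03)
for r in range(132,172,6): row(jaw,r,'jaw',.052)
```

```text
toe 224 276 356 z 0.0366 y -0.1124 w 36.5 mid x 0.5093
toe 228 274 359 z 0.0449 y -0.1122 w 36.9 mid x 0.5095
toe 232 272 361 z 0.0525 y -0.112 w 36.9 mid x 0.5095
toe 240 269 364 z 0.0641 y -0.1121 w 36.4 mid x 0.5095
toe 244 267 366 z 0.0701 y -0.112 w 36.4 mid x 0.5095
toe 248 265 368 z 0.0744 y -0.1122 w 36.7 mid x 0.5094
toe 252 263 370 z 0.0794 y -0.1121 w 36.8 mid x 0.5094
toe 256 261 372 z 0.0828 y -0.1124 w 37.2 mid x 0.5094
toe 260 259 374 z 0.0875 y -0.1122 w 37.1 mid x 0.5094
toe 264 258 376 z 0.0901 y -0.1126 w 37.3 mid x 0.5096
toe 268 256 378 z 0.0912 y -0.1135 w 38.3 mid x 0.5096
toe 272 255 379 z 0.0918 y -0.1146 w 38.9 mid x 0.5095
bed 176 252 379 z 0.0267 y -0.0913 w 59.5 mid x 0.5093
bed 182 253 378 z 0.0267 y -0.0942 w 58.8 mid x 0.5092
bed 188 253 378 z 0.0267 y -0.097 w 58.9 mid x 0.5092
bed 194 253 378 z 0.0268 y -0.0998 w 59.1 mid x 0.5092
bed 200 252 378 z 0.0267 y -0.1027 w 59.8 mid x 0.5089
bed 206 254 377 z 0.0267 y -0.1056 w 58.5 mid x 0.5091
bed 212 253 377 z 0.0267 y -0.1085 w 59.2 mid x 0.5089
bed 218 253 377 z 0.0267 y -0.1114 w 59.4 mid x 0.5088
jaw 132 266 364 z 0.0507 y -0.0715 w 38.9 mid x 0.5093
jaw 138 265 364 z 0.0507 y -0.0739 w 39.3 mid x 0.5091
jaw 144 266 364 z 0.0508 y -0.0763 w 39.0 mid x 0.5092
jaw 150 266 365 z 0.0508 y -0.0787 w 39.5 mid x 0.5094
jaw 156 266 365 z 0.0508 y -0.081 w 39.5 mid x 0.5094
jaw 162 266 364 z 0.0508 y -0.0834 w 39.2 mid x 0.5092
jaw 168 266 364 z 0.0508 y -0.0858 w 39.3 mid x 0.5091
```

The toe sits 0.55 mm beyond the axis. I'll correct that, set it down, release and close the jaw by the post with force feedback.

Run:
```python
from h import *
manip.servo_line([.5074,-.1405,.0575],vel=.03)
manip.servo_line([.5074,-.1405,.0537],vel=.02); rep('placed')
manip.set_gripper(.058); rep('released')
manip.servo_line([.5074,-.1405,.14],vel=.12)
q=Q(-np.pi+YV)
manip.set_gripper(.04,40)
manip.move_pose([.5086,-.0228,.13],q)
manip.servo_line([.5086,-.0228,.056],vel=.1)
manip.set_gripper(0,40); s=rep('post'); x,y,_=s['tool_pos']; f0=s['ft_force'][1]
yt=y-.020; manip.servo_line([x-.0002,yt,.056],vel=.04); rep('near')
for i in range(40):
    yt-=.0007; manip.servo_line([x-.0003,yt,.056],vel=.02)
    s=manip.state()
    if abs(s['ft_force'][1]-f0)>22: break
    if yt<-.058: break
s=rep('pushed'); print(i,yt,f0)
manip.pause(.3); rep('held')
manip.set_gripper(.04); rep('rel')
manip.servo_line([x,s['tool_pos'][1],.15],vel=.12)
manip.move_pose([.47,-.12,.27],Q(-np.pi+YV)); manip.pause(.2)
c=cam('wrist'); import pickle; pickle.dump(c,open('w5.pkl','wb')); rep('end')
d=cam('scene'); pickle.dump(d,open('s5.pkl','wb'))
a=cv2.resize(c['pixels'],(640,480)); b=cv2.resize(d['pixels'][180:285,240:340],(457,480),interpolation=2)
cv2.imwrite('pics/w5.png',cv2.resize(np.hstack([a,b]),(800,350))[:,:,::-1])
```

```text
placed t 16.93 p [ 0.5078 -0.1407  0.0545] F [-0.8  1.1  5.3] gap 0.0397 gf 42.0
released t 17.25 p [ 0.5075 -0.1406  0.0536] F [ 1.  -0.4 -0.6] gap 0.0581 gf 0.0
post t 20.95 p [ 0.509  -0.0228  0.0567] F [-0.2  1.4  4.2] gap 0.0137 gf 40.3
near t 21.6 p [ 0.5089 -0.0428  0.0566] F [-1.8  0.6  5.6] gap 0.014 gf 40.7
pushed t 27.1 p [ 0.5088 -0.0494  0.0566] F [-3.6 19.3 18.4] gap 0.0138 gf 51.2
21 -0.05816223915818505 1.435682403512764
held t 27.4 p [ 0.5087 -0.0494  0.0566] F [-2.7 19.3 17.7] gap 0.0134 gf 51.1
rel t 27.77 p [ 0.5085 -0.0589  0.0559] F [ 0.1 -1.1 -0.1] gap 0.0402 gf 0.0
end t 29.59 p [ 0.47   -0.1186  0.2683] F [-1.4 -0.2  0.2] gap 0.04 gf 0.0
```

View pics/w5.png

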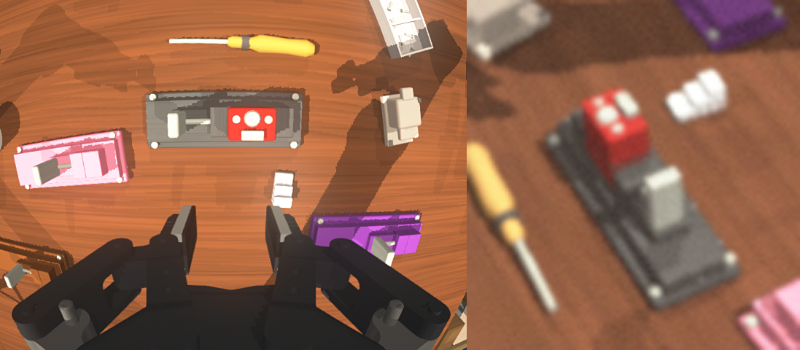

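The jaw stopped against the toe with a steady 19 N at post y = -0.0494, against -0.0499 expected for a 58 mm opening. The picture shows the toe at (252,124) between the jaws, with its tab towards the robot. Last check on yaw, centring, seating and gap.

Run:
```python
from h import *
import pickle
c=pickle.load(open('w5.pkl','rb')); P,uv=wcloud(c); x,y,z=[P[...,i] for i in range(3)]
print((-c['t']@c['R']).round(4))
reg=(abs(x-.509)<.045)&(y>-.22)&(y<0)
for nm,m,h in(('toe',reg&(abs(z-.0885)<.003)&(y<-.1),.0885),('tab',reg&(z>.0945)&(y<-.1),.0965),('post',reg&(abs(z-.0935)<.005)&(y>-.09),.0935),
  ('fix',reg&(abs(z-.0507)<.003)&(y<-.178)&(abs(x-.508)<.024),.0507),('slide',reg&(abs(z-.0507)<.003)&(y>-.11)&(y<-.085)&(abs(x-.509)<.024),.0507)):
    print(nm,m.sum(),np.median(z[m]).round(4),rect(wray(c,uv[m],h)))
a=cv2.resize(c['pixels'][110:220,190:430],None,fx=3.3,fy=3.3,interpolation=2); cv2.imwrite('pics/w6.png',a[:,:,::-1])
```

```text
[ 0.5383 -0.1192  0.4091]
toe 2217 0.0887 (array([ 509.6, -144.7]), array([57.3, 38.7]), 90.0)
tab 45576 0.356 (array([ 362.6, -150.6]), array([1191.9,  731.5]), 88.8)
post 532 0.0931 (array([510.4, -51.4]), array([29.8, 14.6]), 1.0)
fix 948 0.0507 (array([ 509. , -191.3]), array([38.6, 24.9]), 0.9)
slide 754 0.0506 (array([ 509.7, -100.9]), array([18.5, 37.9]), 89.2)
```

View pics/w6.png

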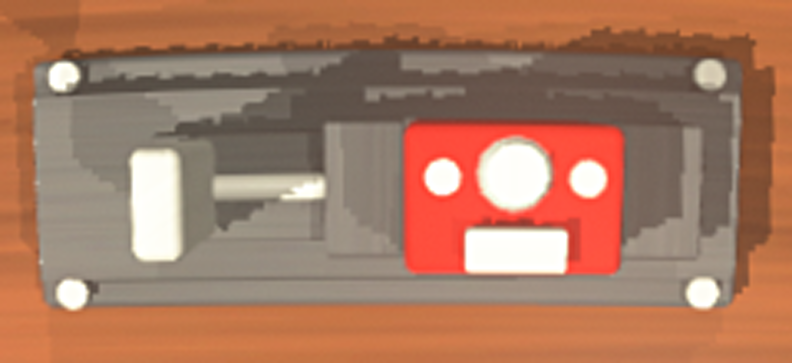

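The toe is within about 0.3 mm of the jaw axis and square to it. Its top is at the same height as before, and both jaws are flush against it. The robot is clear, so I'm handing in.

```bash
python3 -c "
from cell import manip
print(manip.job_done())"
```

```text
the job is handed in; nothing more can be done
None
```

I handed the job in at about 30 s of the 51 s: the toe unit stands upright between both jaws, screw side towards the robot, within about 0.3 mm of centre, clamped with about 19 N on the post, and I touched nothing else on the bench.

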